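# Cock the loaded spring kicker

## Task

Two spring kickers stand on the worktop, and one has a spool of thread standing on its board in front of its arm. Make that kicker ready to fire: draw its sprung arm back by the knob until the catch hooks the pin at the arm's end, then let go and leave it cocked on the catch. Do not let the arm fly, do not knock the spool, and leave the other kicker's arm alone.

Things in the scene. Friction and masses are not known exactly. Their poses are not given: they have to be found in the camera images.
- kicker: The loaded kicker's fixed wooden board, 210 x 240 x 12 mm (x, y, z), yaw up to 23 degrees either way. A flat steel arm swings level over it. Origin on the worktop; the board reaches x -110 to +100, y -125 to +115 mm. Its +x is the way the arm shoots (away from the robot), -x the way it is drawn. All on it is lower than 52 mm above the worktop, except knob and spool.
- kicker_pivot (a point): Centre of the upright pivot of the loaded kicker's arm, 32 mm above the worktop, at the board's +y end (90 mm to +y of the board's origin). The arm, 14 mm wide, upper face 36 mm above the worktop, reaches 194 mm from it. Axes as the board's.
- kicker_knob (a point): Centre of the loaded kicker's knob: upright, round, black, 22 mm diameter, grip 50 to 84 mm above the worktop (this point: 67 mm), fixed on the arm 135 mm from the pivot. It moves with the arm in a level arc, clockwise from above as it is drawn, and may turn between the fingers. At rest the arm points 17 degrees to the +x side of the board's -y, cocked 17 degrees to the -x side.
- kicker_arm (a joint): Angle of the loaded kicker's arm, rad: 0 at rest, growing as drawn. A spring of 1.2 N m/rad pulls it back (5 N at the knob when cocked). From about 0.5 rad the pin at its end, 185 mm from the pivot, pushes the catch aside; the catch snaps in front of the pin at about 0.62. A stop ends the travel at 0.78. Cocked, the arm rests on the catch at about 0.60.
- kicker_catch (a joint): Angle of the loaded kicker's catch, rad: a dark steel hook, 80 mm long, top 32 mm above the worktop, on the board beyond the arm's end at the drawn (-x) side, on an upright pivot with a light spring. 0 = closed; the passing pin pushes it open outwards (up to 0.5) and it closes by itself. A hair trigger: about 1 N on its tail, which points to -x, lets the arm fly.
- spool_mid (a point): Centre, half-way up, of the white spool of thread, 33 mm diameter, 55 mm tall, standing loose on the loaded kicker's board about 7 mm in front of the arm, 70 mm from the pivot along the arm. It stays where it is.
- spare_arm (a joint): Angle of the other kicker's arm, rad, 0 at rest: same make, no spool on its board. Which kicker stands on the left and which on the right changes from start to start.

How it is judged:
By the outcome, as a careful person would: the job done as asked, in the order asked, and still so for the second after the job is handed in, with the robot touching nothing.
It also fails if it takes over 32 s, if anything falls off the work surface, if the arm or the gripper's body presses on something with over 40 N, if the wrist force passes 120 N, or if a joint passes its speed limit or range.

## Robot

A 7-joint arm with a two-finger parallel gripper is mounted at the origin on a cart in front of the work surface, level with it; the furniture and walls round the work are solid. World frame = base frame: x ahead of the robot, y to its left, z up, the work surface at z = 0. Lengths are in mm, angles in rad, forces in N, time in s.
With the tool pointing down it reaches from about 400 to 875 mm from the base axis. Payload 4.4 kg.
Tool frame: the origin (TCP) lies at the very end of the fingers, on their centre line; the grasp point (between the pads) lies 19 mm behind it; y points along the fingers, z is the direction in which the jaws open and shut, and the axes are right-handed (so a half turn about y gives the same grasp; the last joint's range is limited). The gripper opens to 85 mm and grips with 20 to 120 N. Pads are 22 mm wide; open, the fingers measure 114 mm over their backs; the gripper's body (76 mm by 85 mm) begins 54 mm behind the grasp point. The pads swing forward as they close: fully open they stand 13 mm farther back than shut.
Start: joints at [-1.313, 0.628, 0.038, 1.517, -0.027, 0.996, -0.02], TCP at [206.788, 616.244, 231.313] pointing down, gripper open.
Joint ranges: [-3.06, 3.06], [-0.37, 2.12], [-1.25, 1.32], [0.18, 2.47], [-1.1, 4.24], [0.23, 1.98], [-2.94, 2.94]. Speed limits (rad/s): [2.57, 2.57, 3.14, 3.14, 3.14, 3.14, 3.14].

## Interface

Orientations are given as [roll, pitch, yaw] about the fixed x, y, z axes, in that order (R = Rz(yaw) Ry(pitch) Rx(roll)).
In Python, from cell import ctrl, imaging, finish_job gives the robot as it stands.
- The arm moves only by the shell command python3 -m inch 'ROWS'. ROWS is JSON, one flat list of numbers, 7 for each row, row after row: the opening, from 0 (shut) to 1 (fully open), then the shift along the tool's x, y, z in cm, then the turn, a rotation vector about the tool's x, y, z in degrees. A call has 1 to 12 rows; each row is the pose to reach, as a shift and turn from the pose commanded when the call began, along the tool's axes at that moment; what a row does not reach only later rows make up. A row lasts 1/10 s, in which the tool goes at most 50 mm and 8.59 degrees, less where a joint would pass 70% of its speed; a pose out of reach is approached as far as the arm can. A call with a gripper value outside its range is refused whole. The fingers move at their own pace and stop on an object; the grip force is fixed at half the most. Time passes only in rows, so rows that repeat a pose let the fingers close. It gives the time, the measured TCP pose, the force and the opening at its end, in the units of the state.
- ctrl.read_state(): the state, without advancing time (a new reading comes with each control period).
- imaging.get_image(name): name is "scene" or "top" or "wrist"; returns a dict with "img" (384x512x3 uint8, red, green, blue), "fx", "fy", "cx", "cy" (pixels), "R" (3x3) and "t" (3): a world point X has camera coordinates R X + t. Camera axes: x right, y down, z forward; pixel columns grow to the right and rows downward; lengths in mm; the calibration is good to about 2 mm. The wrist camera is an equidistant fisheye: a pixel r from the principal point sees the ray r / f radians off the axis. A picture is of the moment at which its call begins. There is no depth.
- finish_job(): hands the job in, once; it reports no verdict.
The state is a dict: "clock": time; "qpos": joint angles; "qd": joint speeds; "tau": joint torques, N m; "eef_pos": TCP position; "tool_rot": TCP orientation; "force": force on the tool from outside, world axes, zero at the start; "torque": the same for the moment, N m; "width": finger opening in mm.
Only numpy, scipy, OpenCV 4.12 (cv2) and the standard library are available. Lean on these libraries where they do the work, as an engineer would, in place of code of your own. Each camera call takes 0.05 s, during which the arm holds its last target.

## Working session

There is one attempt and no reset: what is moved stays moved. The work goes in short steps, Python scripts to look and compute and a shell command to move; the robot and the scene stay as the last step left them, time stands still between calls to the robot, and variables do not carry over. Pictures are saved under pics/ and viewed, and the job is handed in when it is done.

```bash
ls; mkdir -p pics; cat > h.py <<'E'
import cv2,numpy as np,json
from cell import ctrl, imaging
def snap(n,tag):
    d=imaging.get_image(n); im=np.array(d["img"]); cv2.imwrite(f"pics/{tag}.png",im[:,:,::-1])
    np.savez(f"pics/{tag}.npz",**{k:np.array(d[k]) for k in d})
    return d
E
python3 - <<'E'
from h import *
for n in ["scene","top","wrist"]:
    d=snap(n,n+"0"); print(n,d["fx"],d["fy"],d["cx"],d["cy"],np.round(d["R"],3).tolist(),np.round(d["t"],1))
s=ctrl.read_state();print({k:np.round(v,3).tolist() for k,v in s.items()})
E
```

```text
pics
scene 412.41293975488725 412.41293975488725 257.7694009354212 186.55227189524734 [[0.606, -0.795, 0.018], [-0.408, -0.331, -0.851], [0.683, 0.508, -0.525]] [-321.7  272.3 1101.7]
top 456.25796219696576 456.25796219696576 247.00734804099451 191.33251099212526 [[-0.019, -1.0, 0.002], [-0.989, 0.019, -0.145], [0.145, -0.005, -0.989]] [ -12.7  527.9 1434.9]
wrist 297.3186396354542 297.3186396354542 260.52355069017034 191.720276647543 [[0.318, 0.948, -0.002], [0.904, -0.303, 0.302], [0.286, -0.098, -0.953]] [-648.   -39.6  380.2]
{'clock': 0.15, 'qpos': [-1.313, 0.629, 0.038, 1.518, -0.027, 0.996, -0.02], 'qd': [-0.001, -0.004, -0.0, -0.002, 0.0, -0.001, -0.0], 'tau': [0.002, -56.379, 1.228, -19.365, 0.011, 0.007, -0.0], 'eef_pos': [206.627, 615.777, 230.606], 'tool_rot': [-1.572, -0.0, -0.324], 'force': [-0.009, 0.278, -0.152], 'torque': [0.04, -0.002, -0.004], 'width': 85.453}
```

View pics/scene0.png

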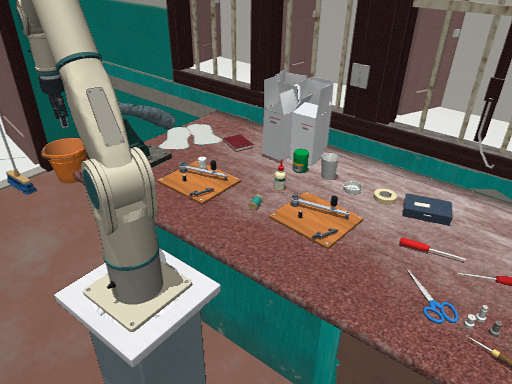

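View pics/top0.png

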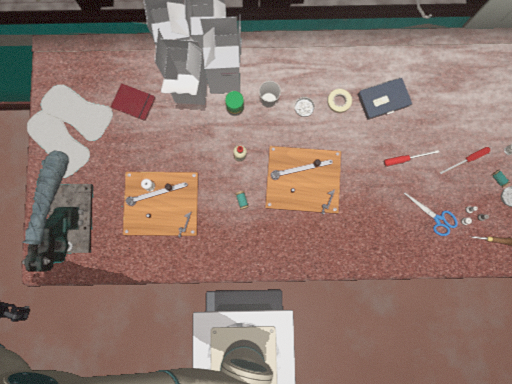

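View pics/wrist0.png

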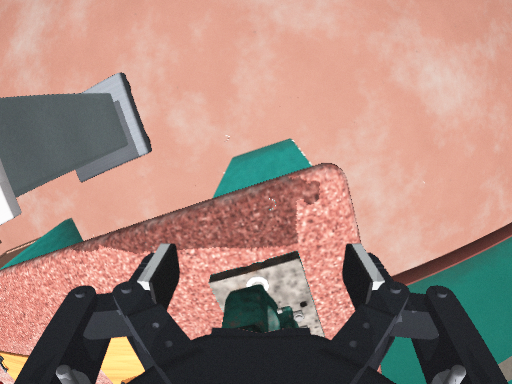

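```bash
python3 - <<'E'
import cv2
a=cv2.imread('pics/top0.png')[160:250,110:215]; cv2.imwrite('pics/top0c.png',cv2.resize(a,None,fx=7,fy=6.5,interpolation=cv2.INTER_CUBIC)[:600,:735] if 0 else cv2.resize(a,None,fx=6,fy=6,interpolation=cv2.INTER_CUBIC))
a=cv2.imread('pics/scene0.png')[145:210,150:250]; cv2.imwrite('pics/scene0c.png',cv2.resize(a,None,fx=8,fy=8,interpolation=cv2.INTER_CUBIC))
E
```

```text
(no output)
```

View pics/top0c.png

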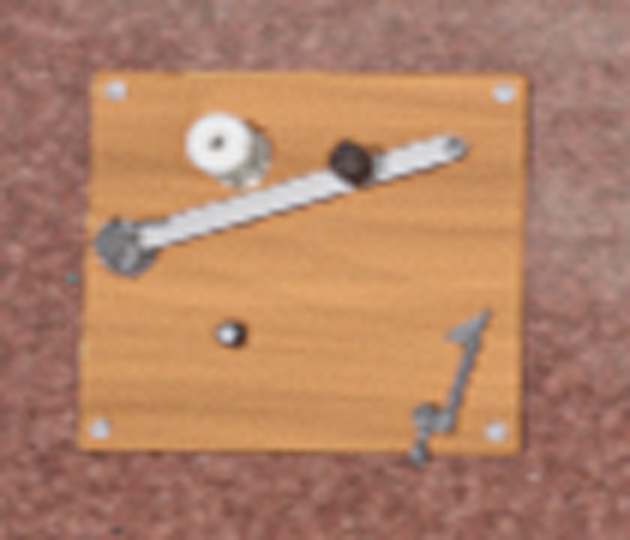

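View pics/scene0c.png

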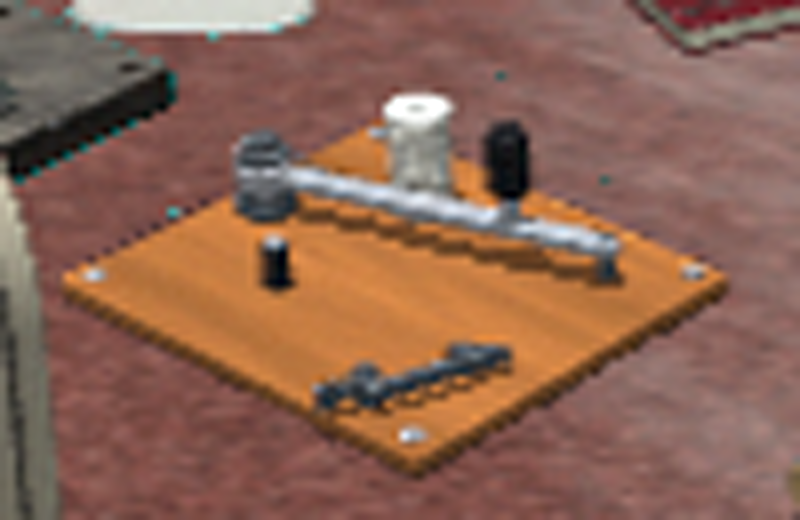

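```bash
cat > geo.py <<'E'
import numpy as np
from scipy.optimize import least_squares
def cam(tag):
    z=np.load(f"pics/{tag}.npz"); return {k:z[k] for k in z.files}
def proj(c,X,fish=False):
    p=c["R"]@np.asarray(X,float)+c["t"]
    if fish:
        r=np.hypot(p[0],p[1]); th=np.arctan2(r,p[2]); return np.array([c["cx"]+c["fx"]*th*p[0]/r,c["cy"]+c["fy"]*th*p[1]/r])
    return np.array([c["cx"]+c["fx"]*p[0]/p[2],c["cy"]+c["fy"]*p[1]/p[2]])
def tri(obs): # (cam,uv,fish)
    f=lambda X:np.concatenate([proj(c,X,fi)-uv for c,uv,fi in obs])
    r=least_squares(f,[500,200,40]); return r.x,f(r.x)
def b2w(p,x,y,yaw): c,s=np.cos(yaw),np.sin(yaw); return np.array([x+c*p[0]-s*p[1],y+s*p[0]+c*p[1],p[2]])
E
python3 - <<'E'
from geo import *
T=cam("top0");S=cam("scene0")
t=lambda u,v:(np.array([u,v])+.5)/6-.5+[110,160]
s=lambda u,v:(np.array([u,v])+.5)/8-.5+[150,145]
ob=[(T,t(93,72),(100,115,12)),(T,t(527,75),(100,-125,12)),(T,t(520,452),(-110,-125,12)),(T,t(80,450),(-110,115,12)),
(S,s(412,463),(-110,-125,12)),(S,s(65,282),(-110,115,12)),(S,s(728,283),(100,-125,12)),]
f=lambda q:np.concatenate([proj(c,b2w(P,*q))-uv for c,uv,P in ob])
r=least_squares(f,[500,200,0]);print(r.x,np.degrees(r.x[2]),f(r.x).round(1).reshape(-1,2).tolist())
k=b2w((39.5,-39.1,67),*r.x);print("knob pred",k,proj(T,k),t(351,163),proj(S,k),s(508,165))
print("knob tri",tri([(T,t(351,163),0),(S,s(508,165),0)]))
print("knob top tri",tri([(T,t(347,155),0),(S,s(508,128),0)]))
print("spool tri",tri([(T,t(217,144),0),(S,s(418,105),0)]))
print("pivot top",tri([(T,t(124,245),0),(S,s(262,145),0)]), b2w((0,90,50),*r.x))
print("pin end",tri([(T,t(455,147),0),(S,s(607,242),0)]))
E
```

```text
[ 5.04200118e+02  2.64770744e+02 -2.42215580e-02] -1.3877930445471511 [[0.4, -0.6], [0.7, -0.7], [0.6, 0.2], [-0.2, 0.1], [-0.1, -0.0], [-1.7, -0.3], [-0.2, -0.9]]
knob pred [542.74156085 224.72555532  67.        ] [168.81491888 186.76337625] [168.08333333 186.75      ] [212.48370226 165.11119925] [213.0625 165.1875]
knob tri (array([544.16245245, 226.175032  ,  65.48918485]), array([ 0.3565119 , -0.34680504, -0.59079666,  0.01820506]))
knob top tri (array([545.01196612, 225.21759738,  85.19154662]), array([ 0.27222989, -0.26463133, -0.45406677,  0.0141392 ]))
spool tri (array([555.30806528, 295.94506268,  69.61884533]), array([ 0.44243338, -0.44275004, -0.76489961,  0.01358682]))
pivot top (array([504.16002836, 349.64361628,  50.7937153 ]), array([ 0.1747655 , -0.1835231 , -0.30788922, -0.00136001])) [506.37984467 354.74434472  50.        ]
pin end (array([556.19159765, 175.16877777,  36.82136737]), array([ 0.28751502, -0.27134489, -0.45884875,  0.02054424]))
```

```bash
python3 - <<'E'
import cv2
a=cv2.imread('pics/top0.png')[130:330,0:130]; b=cv2.imread('pics/scene0.png')[60:200,30:230]
a=cv2.resize(a,(390,600),interpolation=cv2.INTER_CUBIC); b=cv2.resize(b,(800,560),interpolation=cv2.INTER_CUBIC)
cv2.imwrite('pics/hoseA.png',a);cv2.imwrite('pics/hoseB.png',b)
E
```

```text
(no output)
```

View pics/hoseA.png

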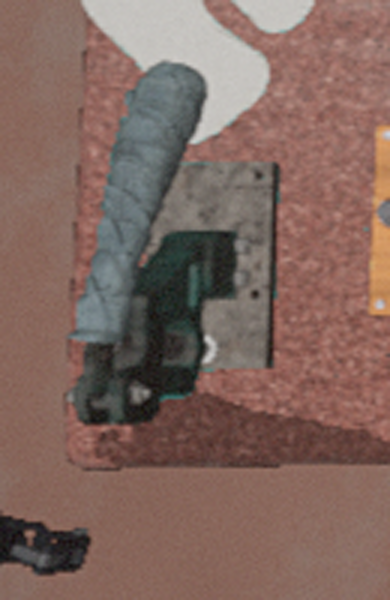

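View pics/hoseB.png

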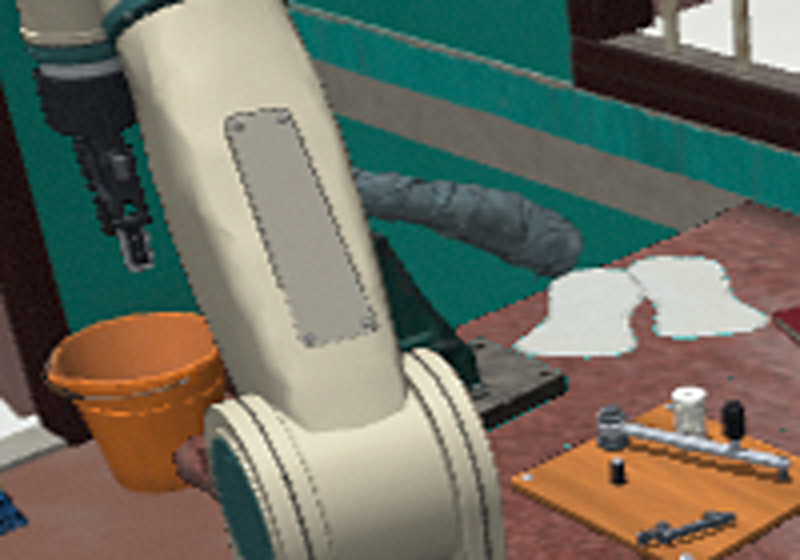

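```bash
python3 -m inch '[1,1.3,0,-3.9,0,0,0, 1,2.6,0,-7.9,0,0,0, 1,4,0,-11.8,0,0,0, 1,5.3,0,-15.7,0,0,0, 1,10,0.9,-17,0,7,0, 1,15,1.8,-18.4,0,14,0, 1,19.7,2.7,-19.8,0,21,0, 1,24.5,3.6,-21.2,0,28,0, 1,29.3,4.5,-22.5,0,35,0, 1,34.1,5.3,-23.9,0,42,0, 1,39,6.2,-25.2,0,49,0, 1,43.8,7.1,-26.6,0,56,0]'; python3 - <<'E'
from h import *
s=ctrl.read_state();print({k:np.round(v,3).tolist() for k,v in s.items()})
E
```

```text
clock: 1.35
eef_pos: [533.3, 227.4, 161.1]
tool_rot: [-1.571, 0.0, -1.306]
force: [-0.0, 0.9, 0.5]
width: 85.5
{'clock': 1.35, 'qpos': [-0.635, 0.631, 0.289, 1.795, -0.249, 0.751, 0.049], 'qd': [0.651, 0.465, 0.256, -0.608, -0.328, 0.214, -0.203], 'tau': [-1.581, -54.2, 4.859, -12.784, 0.501, -0.066, 0.257], 'eef_pos': [533.303, 227.382, 161.069], 'tool_rot': [-1.571, 0.0, -1.306], 'force': [-0.025, 0.861, 0.51], 'torque': [0.064, -0.06, -0.009], 'width': 85.474}
```

```bash
python3 -m inch '[1,0,0,0,0,0,0, 1,0,0,0,0,0,0]'; python3 - <<'E'
from h import *
d=snap("wrist","w1");snap("top","t1"); snap("scene","s1")
s=ctrl.read_state();print(s["eef_pos"],s["tool_rot"])
E
```

```text
clock: 1.55
eef_pos: [532.2, 227.2, 160.8]
tool_rot: [-1.572, -0.001, -1.303]
force: [-0.9, -0.1, -0.9]
width: 85.3
[530.48209683 230.11221559 161.47169529] [-1.57174598e+00  1.25296587e-03 -1.29826396e+00]
```

View pics/w1.png

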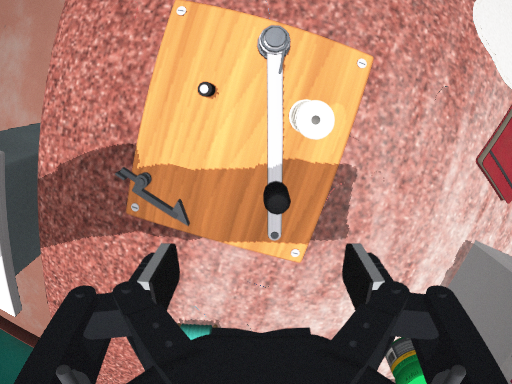

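View pics/s1.png

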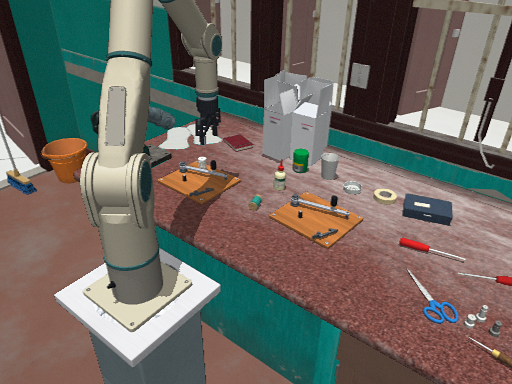

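```bash
python3 - <<'E'
import cv2
a=cv2.imread('pics/w1.png')[0:260,110:380]; cv2.imwrite('pics/w1c.png',cv2.resize(a,None,fx=2.2,fy=2.2,interpolation=cv2.INTER_CUBIC))
from h import *
from geo import *
for i in range(3): print(ctrl.read_state()["eef_pos"])
W=cam("w1");T=cam("top0");S=cam("scene0")
t=lambda u,v:(np.array([u,v])+.5)/6-.5+[110,160]
s=lambda u,v:(np.array([u,v])+.5)/8-.5+[150,145]
print("cam pos",-W["R"].T@W["t"])
print("knobtop",tri([(T,t(347,155),0),(S,s(508,128),0),(W,np.array([277,192]),1)]))
print("pivot",tri([(T,t(124,245),0),(S,s(262,145),0),(W,np.array([275,38]),1)]))
print("spooltop",tri([(T,t(217,144),0),(S,s(418,105),0),(W,np.array([316,120]),1)]))
E
```

```text
[530.48209683 230.11221559 161.47169529]
[530.48209683 230.11221559 161.47169529]
[530.48209683 230.11221559 161.47169529]
cam pos [511.80595082 300.82608343 303.30257905]
knobtop (array([544.08233783, 233.42614127,  74.7744541 ]), array([-1.77381878,  0.59774708, -2.12681338,  1.8991616 ,  0.41754479,
        0.8596874 ]))
pivot (array([508.58660168, 356.54077772,  45.24460345]), array([-1.52202595, -1.29618206, -0.60863265,  0.30157939, -0.33568946,
        0.42557782]))
spooltop (array([557.85518232, 297.87991411,  67.51266594]), array([-0.01438757, -1.11575717, -0.63792125,  0.11166274, -0.19816617,
        0.03208248]))
```

View pics/w1c.png

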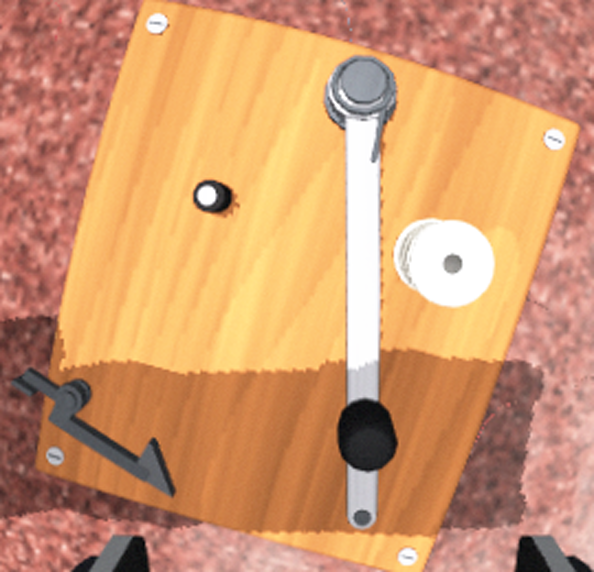

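```bash
python3 - <<'E'
from geo import *
W=cam("w1");T=cam("top0");S=cam("scene0")
t=lambda u,v:(np.array([u,v])+.5)/6-.5+[110,160]
s=lambda u,v:(np.array([u,v])+.5)/8-.5+[150,145]
w=lambda u,v:(np.array([u,v])+.5)/2.2-.5+[110,0]
print("knobtop",tri([(T,t(347,155),0),(S,s(508,128),0),(W,w(371,446),1)]))
print("armend",tri([(T,t(453,148),0),(S,s(607,240),0),(W,w(363,517),1)]))
a=np.radians(17)
ob=[(W,w(38,468),(-110,-125,12),1),(W,w(425,570),(100,-125,12),1),(W,w(578,127),(100,115,12),1),(W,w(361,85),(0,90,50),1),(W,w(363,517),(185*np.sin(a),90-185*np.cos(a),36),1)]
ob2=[(T,t(93,72),(100,115,12),0),(T,t(527,75),(100,-125,12),0),(T,t(520,452),(-110,-125,12),0),(T,t(80,450),(-110,115,12),0),
(S,s(412,463),(-110,-125,12),0),(S,s(65,282),(-110,115,12),0),(S,s(728,283),(100,-125,12),0),]
for O in (ob,ob2,ob+ob2):
    f=lambda q:np.concatenate([proj(c,b2w(P,*q),fi)-uv for c,uv,P,fi in O])
    r=least_squares(f,[500,200,0]);print(r.x,np.degrees(r.x[2]),np.abs(f(r.x)).max())
    k=b2w((39.5,-39.1,84),*r.x);print("knobtop pred",k.round(1),proj(W,k,1),w(371,446), "pivot",b2w((0,90,32),*r.x).round(1))
E
```

```text
knobtop (array([546.13196069, 227.82408022,  81.61379492]), array([-0.36322789, -0.42117688, -0.72742611,  0.54047449, -0.00406977,
        0.1851677 ]))
armend (array([559.4907459 , 178.16701242,  33.93370055]), array([-0.18684586, -1.28034048, -0.4636301 ,  0.34182286, -0.29481012,
        0.03665489]))
[ 5.06440545e+02  2.67351011e+02 -1.50135089e-02] -0.8602106970144576 4.707917161680598
knobtop pred [545.3 227.7  84. ] [277.51455063 203.6048754 ] [278.36363636 202.45454545] pivot [507.8 357.3  32. ]
[ 5.04200118e+02  2.64770744e+02 -2.42215580e-02] -1.3877930445471511 1.6631587866870063
knobtop pred [542.7 224.7  84. ] [273.28959911 206.16763502] [278.36363636 202.45454545] pivot [506.4 354.7  32. ]
[ 5.06245643e+02  2.67146947e+02 -1.58095518e-02] -0.9058205927539698 4.857723647777846
knobtop pred [545.1 227.4  84. ] [277.15399888 203.80491107] [278.36363636 202.45454545] pivot [507.7 357.1  32. ]
```

```bash
python3 -m inch '[1,0.3,2,0.5,0,0,0, 1,0.6,4,0.9,0,0,0, 1,0.6,4,0.9,0,0,0, 1,0.6,4,0.9,0,0,0]'; python3 -m inch '[1,0,0,0,0,0,0]'; python3 - <<'E'
from h import *
d=snap("wrist","w2")
im=np.array(d["img"]); cv2.imwrite("pics/w2c.png",cv2.resize(im[120:384,110:400,::-1],None,fx=2.2,fy=2.2,interpolation=cv2.INTER_CUBIC))
s=ctrl.read_state();print(s["eef_pos"],s["tool_rot"],s["force"])
E
```

```text
clock: 2.1
eef_pos: [541.2, 226.1, 121.8]
tool_rot: [-1.572, 0.001, -1.299]
force: [0.3, 0.1, 0.1]
width: 85.6
clock: 2.2
eef_pos: [542.1, 226.1, 122.6]
tool_rot: [-1.569, 0.001, -1.3]
force: [0.1, 0.6, 0.1]
width: 85.1
[542.28238287 226.01810703 122.66110013] [-1.56919670e+00  6.77746802e-04 -1.30010682e+00] [ 0.35947093 -0.32612239 -0.17886806]
```

View pics/w2c.png

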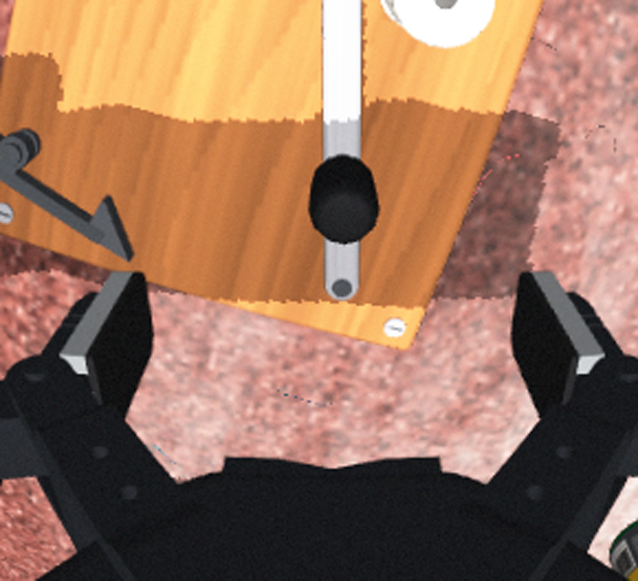

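```bash
python3 - <<'E'
from geo import *
W=cam("w1");W2=cam("w2");T=cam("top0");S=cam("scene0")
t=lambda u,v:(np.array([u,v])+.5)/6-.5+[110,160]
s=lambda u,v:(np.array([u,v])+.5)/8-.5+[150,145]
w=lambda u,v:(np.array([u,v])+.5)/2.2-.5+[110,0]
w2=lambda u,v:(np.array([u,v])+.5)/2.2-.5+[110,120]
print("knobtop",tri([(W,w(371,446),1),(W2,w2(344,214),1)]))
print("armend",tri([(W,w(363,517),1),(W2,w2(342,288),1)]))
print("all",tri([(T,t(347,155),0),(S,s(508,128),0),(W,w(371,446),1),(W2,w2(344,214),1)]))
# predicted at z=84 from w2
for z in (80,84):
    f=lambda q:proj(W2,[q[0],q[1],z],1)-w2(344,214); print(z,least_squares(f,[545,227]).x)
for g in ([541.5,226.2,122],):
    print("tcp in image",proj(W2,g,1), "axis point z=84",proj(W2,[g[0],g[1],84],1))
E
```

```text
knobtop (array([543.95578331, 231.9389974 ,  93.28523946]), array([-0.37235329, -0.26507223,  0.30894057,  0.22230924]))
armend (array([557.87567746, 183.05768625,  44.41374317]), array([-0.02185025, -0.01159882,  0.01901142,  0.01024961]))
all (array([545.55598937, 227.8086286 ,  82.17652534]), array([-0.39007931, -0.26840533, -0.83490007,  0.46541463, -0.66743249,
        0.26245912,  0.58946666, -0.03409158]))
80 [545.46990654 226.82803553]
84 [544.94553995 228.39498531]
tcp in image [260.16638021 245.6486907 ] axis point z=84 [260.15945242 218.6740002 ]
```

```bash
python3 -m inch '[1,0,2.5,0,0,0,0, 1,0,5,0,0,0,0, 1,0,7.1,0,0,0,0, 1,0,7.1,0,0,0,0, 0.5,0,7.1,0,0,0,0, 0.4,0,7.1,0,0,0,0, 0.4,0,7.1,0,0,0,0]'; python3 - <<'E'
from h import *
d=snap("wrist","w3")
s=ctrl.read_state();print(s["eef_pos"],s["tool_rot"],s["force"],s["width"])
E
```

```text
clock: 2.95
eef_pos: [543.0, 225.6, 51.9]
tool_rot: [-1.568, 0.0, -1.301]
force: [0.1, -0.9, 0.1]
width: 43.8
[542.87331568 225.49974684  51.73551391] [-1.56874215e+00  3.85255998e-04 -1.30115882e+00] [0.13049334 0.44405915 0.41998756] 36.29746386748767
```

View pics/w3.png

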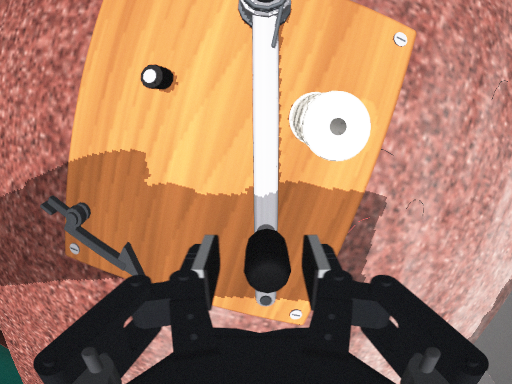

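```bash
python3 -m inch '[0.25,0,0,0,0,0,0, 0.1,0,0,0,0,0,0, 0,0,0,0,0,0,0, 0,0,0,0,0,0,0, 0,0,0,0,0,0,0]'; python3 - <<'E'
from h import *
d=snap("wrist","w4")
s=ctrl.read_state();print(s["eef_pos"],s["tool_rot"],s["force"],s["width"])
from scipy.spatial.transform import Rotation as Ro
# arc: pivot & knob; draw by th clockwise
K=np.array(s["eef_pos"][:2]); 
for P in ([507.5,356.5],):
    P=np.array(P); r=K-P; print("radius",np.hypot(*r),"ang",np.degrees(np.arctan2(r[0],-r[1])))
    yaw=s["tool_rot"][2]; X=np.array([np.cos(yaw),np.sin(yaw)]); Z=np.array([-np.sin(yaw),np.cos(yaw)])
    r=r/np.hypot(*r)*135
    for th in np.radians([4,8,12,16,20,24,28,30,32,34,35,36,37,38]):
        c,sn=np.cos(th),np.sin(th); q=np.array([c*r[0]+sn*r[1],-sn*r[0]+c*r[1]])-r
        print(round(np.degrees(th)),round(th,3),"x %.2f z %.2f cm"%(q@X/10,q@Z/10))
E
```

```text
clock: 3.5
eef_pos: [542.9, 225.4, 51.4]
tool_rot: [-1.569, 0.0, -1.301]
force: [-0.2, -0.2, 5.9]
width: 20.2
[542.93480644 225.41228249  51.42973445] [-1.56898249e+00  3.28365872e-04 -1.30112473e+00] [-0.41591103  0.10306768  6.60949883] 20.423695905290135
radius 135.79254468136762 ang 15.126326436097896
4 0.07 x -0.04 z -0.94 cm
8 0.14 x -0.14 z -1.88 cm
12 0.209 x -0.31 z -2.81 cm
16 0.279 x -0.54 z -3.72 cm
20 0.349 x -0.84 z -4.61 cm
24 0.419 x -1.20 z -5.48 cm
28 0.489 x -1.62 z -6.33 cm
30 0.524 x -1.85 z -6.74 cm
32 0.559 x -2.09 z -7.14 cm
34 0.593 x -2.35 z -7.54 cm
35 0.611 x -2.49 z -7.73 cm
36 0.628 x -2.62 z -7.92 cm
37 0.646 x -2.76 z -8.11 cm
38 0.663 x -2.91 z -8.30 cm
```

View pics/w4.png

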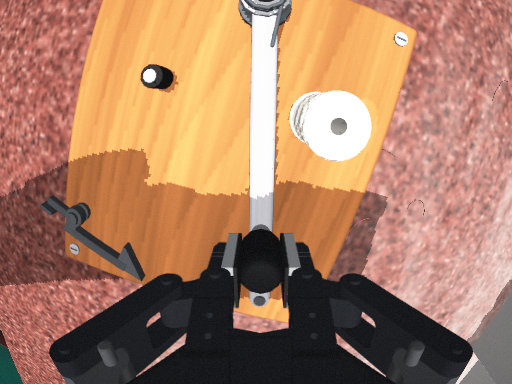

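```bash
python3 -m inch '[0,-0.01,0,-0.47,0,2,0, 0,-0.04,0,-0.94,0,4,0, 0,-0.08,0,-1.41,0,6,0, 0,-0.14,0,-1.88,0,8,0, 0,-0.22,0,-2.35,0,10,0, 0,-0.31,0,-2.81,0,12,0, 0,-0.42,0,-3.27,0,14,0, 0,-0.54,0,-3.72,0,16,0, 0,-0.68,0,-4.17,0,18,0, 0,-0.84,0,-4.61,0,20,0, 0,-1.01,0,-5.05,0,22,0, 0,-1.20,0,-5.48,0,24,0]'; python3 - <<'E'
from h import *
d=snap("wrist","w5")
s=ctrl.read_state();print(s["eef_pos"],s["tool_rot"],s["force"],s["width"],s["torque"])
K=np.array(s["eef_pos"][:2]);P=np.array([507.5,356.5]); r=K-P; print("radius",np.hypot(*r),"ang",np.degrees(np.arctan2(r[0],-r[1])))
E
```

```text
clock: 4.75
eef_pos: [487.6, 222.8, 51.4]
tool_rot: [-1.568, 0.002, -1.72]
force: [1.8, 0.5, 4.5]
width: 20.4
[486.69888263 222.90027394  51.38048568] [-1.56864252e+00  1.46445551e-03 -1.72133622e+00] [ 1.32578111 -0.42308019  7.16173856] 20.145350159759143 [ 0.02087678 -0.37439982  0.20182589]
radius 135.20936833629654 ang -8.849744185311415
```

View pics/w5.png

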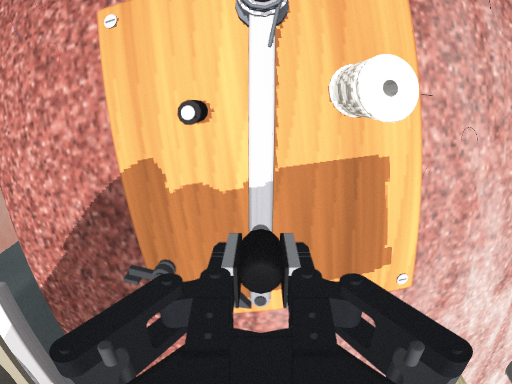

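```bash
python3 -m inch '[0,-0.01,0,-0.47,0,2,0, 0,-0.03,0,-0.94,0,4,0, 0,-0.07,0,-1.41,0,6,0, 0,-0.13,0,-1.88,0,8,0, 0,-0.16,0,-2.11,0,9,0, 0,-0.21,0,-2.34,0,10,0, 0,-0.25,0,-2.58,0,11,0, 0,-0.30,0,-2.81,0,12,0, 0,-0.30,0,-2.81,0,12,0]'; python3 - <<'E'
from h import *
for n in ("wrist","top","scene"): snap(n,n[0]+"6")
a=cv2.imread('pics/t6.png')[160:250,110:215]; cv2.imwrite('pics/t6c.png',cv2.resize(a,None,fx=6,fy=6,interpolation=cv2.INTER_CUBIC))
s=ctrl.read_state();print(s["eef_pos"],s["tool_rot"],s["force"],s["width"],s["torque"])
K=np.array(s["eef_pos"][:2]);P=np.array([507.5,356.5]); r=K-P; print("radius",np.hypot(*r),"ang",np.degrees(np.arctan2(r[0],-r[1])))
E
```

```text
clock: 5.7
eef_pos: [460.2, 230.0, 51.4]
tool_rot: [-1.568, 0.002, -1.93]
force: [3.3, 1.4, 8.2]
width: 20.0
[460.36234576 229.95579806  51.35655878] [-1.5680237   0.00236979 -1.92957707] [3.58480643 0.29082941 8.02334436] 20.608016821534115 [ 0.14237273 -0.56480837  0.46980925]
radius 135.0384889315663 ang -20.43033808219565
```

View pics/w6.png

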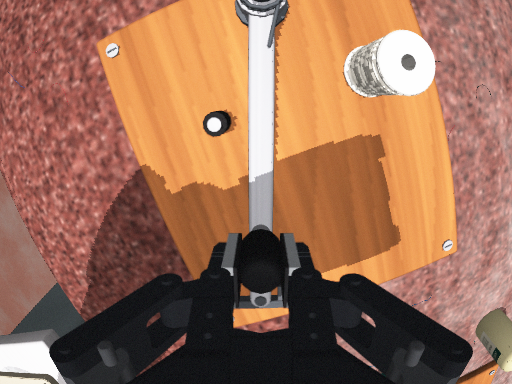

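View pics/t6c.png

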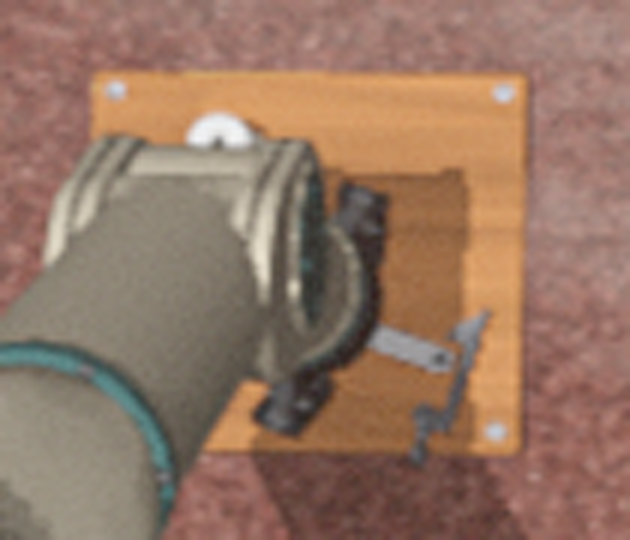

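View pics/s6.png

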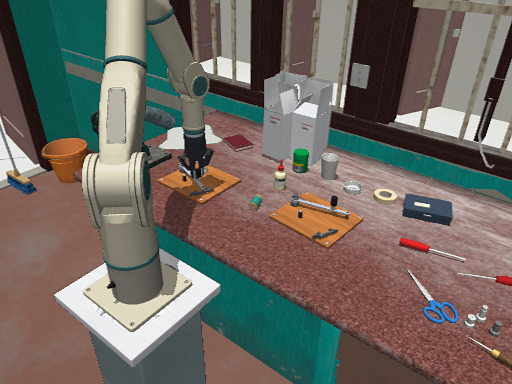

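```bash
python3 - <<'E'
from geo import *
import cv2
T=cam("t6");
t=lambda u,v:(np.array([u,v])+.5)/6-.5+[110,160]
P=np.array([505.5,354.])
for uv in [(453,147),(443,357)]:
    q=least_squares(lambda q:proj(T,[q[0],q[1],36])-t(*uv),[480,180]).x
    r=q-P; print(q,np.hypot(*r),np.degrees(np.arctan2(r[0],-r[1])))
a=cv2.imread('pics/top0.png')[200:240,165:205];b=cv2.imread('pics/t6.png')[200:240,165:205]
cv2.imwrite('pics/cmp.png',cv2.resize(cv2.hconcat([a,b]),None,fx=10,fy=10,interpolation=cv2.INTER_CUBIC))
E
```

```text
[555.47494971 177.28733452] 183.643300288627 15.791085563361209
[441.92779049 182.61072787] 182.7996401068107 -20.350971738762976
```

View pics/cmp.png

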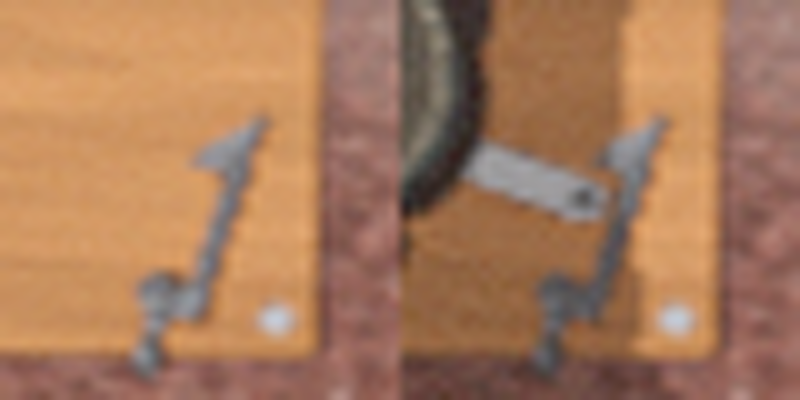

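```bash
python3 -m inch '[0,0,0,-0.24,0,1,0, 0,-0.01,0,-0.47,0,2,0, 0,-0.01,0,-0.47,0,2,0, 0,0,0,-0.24,0,1,0, 0,0,0,0,0,0,0, 0,0,0,0.2,0,-0.9,0, 0,0,0,0.37,0,-1.6,0, 0,0,0,0.37,0,-1.6,0]'; python3 -m inch '[0,0,0,0.06,0,-0.3,0, 0,0,0,0.12,0,-0.6,0]';  python3 -m inch '[0,0,0,0.1,0,-0.4,0, 0,0,0,0.1,0,-0.4,0]'; python3 - <<'E'
from h import *
snap("top","t7")
a=cv2.imread('pics/t7.png')[195:245,155:215]; cv2.imwrite('pics/t7c.png',cv2.resize(a,None,fx=12,fy=12,interpolation=cv2.INTER_CUBIC))
s=ctrl.read_state();print(s["eef_pos"],s["tool_rot"],s["force"],s["width"],s["torque"])
K=np.array(s["eef_pos"][:2]);P=np.array([507.5,356.5]); r=K-P; print("radius",np.hypot(*r),"ang",np.degrees(np.arctan2(r[0],-r[1])))
E
```

```text
clock: 6.65
eef_pos: [464.0, 228.6, 51.4]
tool_rot: [-1.568, 0.002, -1.902]
force: [2.2, 0.5, 7.9]
width: 20.2
clock: 6.85
eef_pos: [465.1, 228.3, 51.4]
tool_rot: [-1.568, 0.002, -1.891]
force: [2.8, 0.6, 7.7]
width: 20.0
clock: 7.05
eef_pos: [465.1, 228.2, 51.4]
tool_rot: [-1.57, 0.002, -1.885]
force: [1.0, 0.3, 8.8]
width: 19.9
[465.19724264 228.25311027  51.35471712] [-1.56947464  0.00230303 -1.88468175] [1.09307858 1.15171487 8.93061101] 19.92425965042669 [ 0.24640719 -0.30063295  0.20139768]
radius 135.04365222180292 ang -18.255349076652355
```

View pics/t7c.png

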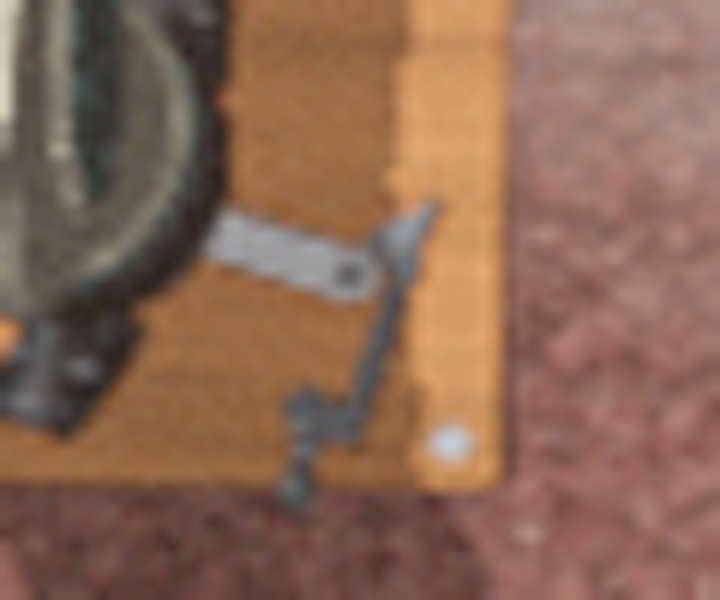

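```bash
python3 -m inch '[0,0,0,0.1,0,-0.4,0, 0,0,0,0.1,0,-0.4,0]';python3 -m inch '[0,0,0,0.1,0,-0.4,0, 0,0,0,0.1,0,-0.4,0]';
```

```text
clock: 7.3
eef_pos: [465.2, 228.2, 51.3]
tool_rot: [-1.571, 0.002, -1.878]
force: [0.3, 2.6, 9.4]
width: 19.7
clock: 7.5
eef_pos: [465.3, 228.1, 51.3]
tool_rot: [-1.573, 0.002, -1.871]
force: [-2.0, 2.7, 12.0]
width: 20.3
```

```bash
python3 -m inch '[0,0,0,-0.1,0,0.4,0, 0,0,0,-0.2,0,0.9,0, 0,0,0,-0.2,0,0.9,0]'; python3 -m inch '[0.3,0,0,0,0,0,0, 0.35,0,0,0,0,0,0, 0.4,0,0,0,0,0,0, 0.45,0,0,0,0,0,0, 0.5,0,0,0,0,0,0, 0.6,0,0,0,0,0,0, 0.6,0,0,0,0,0,0]'; python3 - <<'E'
from h import *
snap("wrist","w8")
s=ctrl.read_state();print(s["eef_pos"],s["tool_rot"],s["force"],s["width"],s["torque"])
E
```

```text
clock: 7.8
eef_pos: [465.1, 228.2, 51.3]
tool_rot: [-1.569, 0.002, -1.886]
force: [1.4, 1.5, 8.6]
width: 20.1
clock: 8.5
eef_pos: [464.2, 227.2, 50.5]
tool_rot: [-1.571, -0.0, -1.886]
force: [0.7, -0.8, -0.1]
width: 51.2
[464.2910221  227.21916817  50.47211987] [-1.57090710e+00 -2.95143816e-05 -1.88598041e+00] [-0.39972101 -1.09400931 -0.1440284 ] 51.44729863520419 [ 0.00565358  0.00797825 -0.01704317]
```

View pics/w8.png

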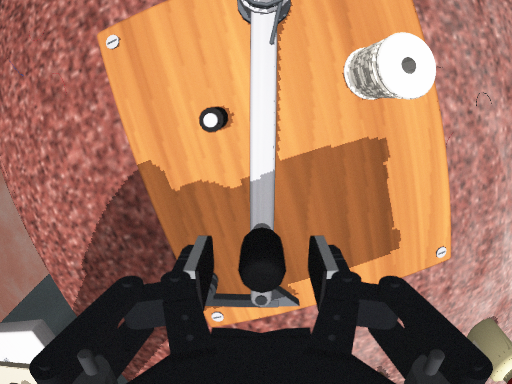

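```bash
python3 -m inch '[0.6,0,-1,0,0,0,0, 0.6,0,-2.5,0,0,0,0, 0.6,0,-5,0,0,0,0, 0.6,0,-8,0,0,0,0, 0.6,0,-12,0,0,0,0, 0.6,0,-15,0,0,0,0, 0.6,0,-15,0,0,0,0, 0.6,0,-15,0,0,0,0, 0.6,0,-15,0,0,0,0]'; python3 - <<'E'
from h import *
for n in ("wrist","top","scene"): snap(n,n[0]+"9")
a=cv2.imread('pics/t9.png')[160:250,110:215]; a=cv2.resize(a,None,fx=6,fy=6,interpolation=cv2.INTER_CUBIC); cv2.imwrite('pics/t9c.png',a)
a=cv2.imread('pics/s9.png')[145:210,150:250]; cv2.imwrite('pics/s9c.png',cv2.resize(a,None,fx=8,fy=8,interpolation=cv2.INTER_CUBIC))
s=ctrl.read_state();print(s["clock"],s["eef_pos"],s["force"])
a=cv2.imread('pics/top0.png')[140:220,260:350].astype(int);b=cv2.imread('pics/t9.png')[140:220,260:350].astype(int);print("spare diff",np.abs(a-b).max(2).mean(),(np.abs(a-b).max(2)>60).sum())
E
```

```text
clock: 9.45
eef_pos: [463.4, 227.1, 199.9]
tool_rot: [-1.572, -0.001, -1.886]
force: [-0.5, -0.1, -0.8]
width: 51.4
9.6 [463.65595992 226.8955684  199.53276466] [ 0.33694013  0.29536368 -0.25302086]
spare diff 3.247777777777778 0
```

View pics/w9.png

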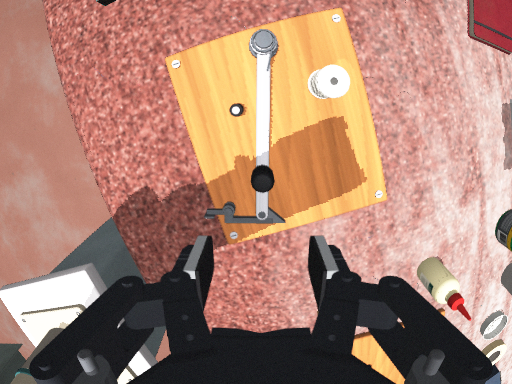

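View pics/t9c.png

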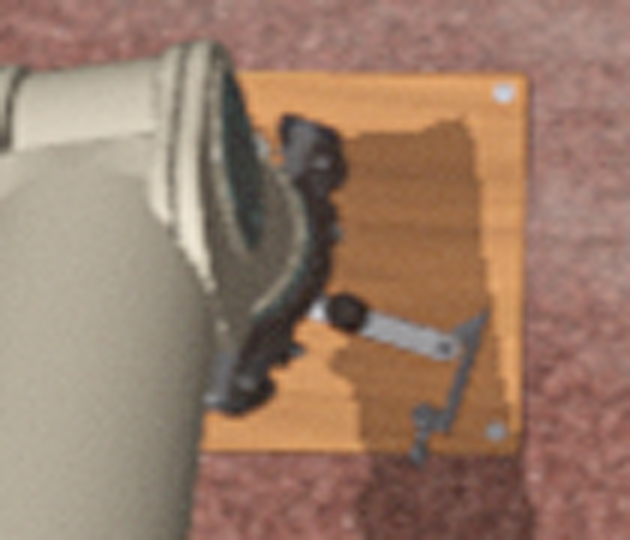

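View pics/s9c.png

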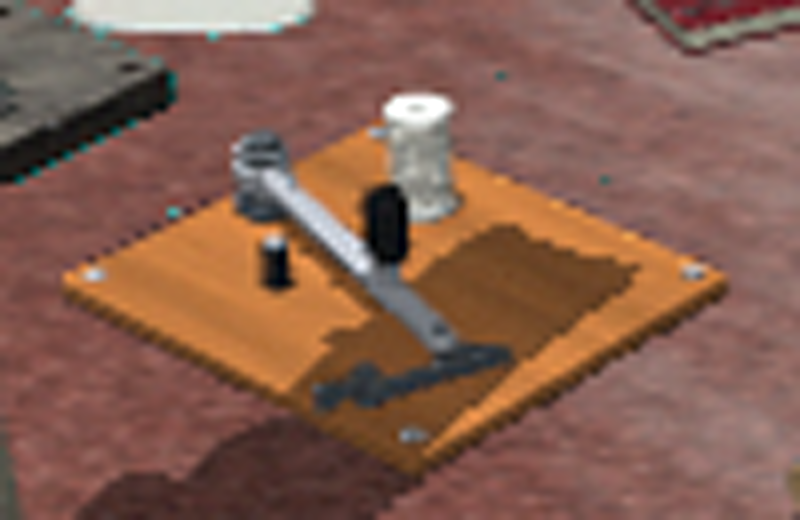

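The arm is cocked behind the catch barb. In the scene crop the spool has not moved (top at about (418,105), as before), and the spare kicker's pixels are unchanged. The gripper is clear at z = 200, so I am handing in.

```bash
python3 -c "
from cell import finish_job
print(finish_job())"
```

```text
the job is handed in; nothing more can be done
None
```

The loaded kicker, the left one with the spool, is cocked on its catch and the job is handed in at about 9.6 s of robot time.

- **What I did:** I gripped the knob, drew the arm along its arc to about 0.66 rad, and eased it back until it rested on the catch at about 0.60 rad. Then I opened the fingers and lifted straight up to z = 200 mm.
- **Hook check before letting go:** A further 3 mm of return command did not move the tool, and the force along x went from about +2.8 N to −2.0 N. That means the catch was carrying the spring.
- **Checks after letting go:** The wrist, top and scene views show the pin behind the closed catch and the arm still drawn. The spool stands in its original place, the spare kicker is unchanged in the top view, and the gripper touches nothing.
- **What disagreed:**
  - Knob and pivot positions from the fixed cameras and from the wrist camera differed by 2 to 5 mm. I allowed for this by biasing the grasp toward the drawn side.
  - The two wrist-camera views alone put the knob's top at 93 mm, against the stated 84 mm. All views combined gave 82 mm, so I used that.
  - The pulling force read about 1.5 N at 0.44 rad and 3.5 N near 0.63 rad, below the roughly 4 and 5.6 N I expected from the spring.

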